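Let a bottle into the lever-lidded intake box without slamming the lid

TASK

With the fingertips, press the intake box's lever all the way down so that the lid opens fully and the bottle waiting on the chute rolls into the box; then let the lever come back up slowly under your fingers, so that the lid is eased shut without dropping or slamming, and take the hand away. Work by the lever alone: do not touch the lid or the waiting bottle, and leave the basket, jar and spare bottle where they stand.

Things in the scene. Friction and masses are not known exactly. Their poses are not given: they have to be found in the camera images.
- station: Fixed intake box: grey open-topped box 200 x 170 x 100 mm (x, y, z), white lid, lever in front, steel chute behind. Origin at bench level under the box's centre; x runs from the lever (-x) to the chute (ends at x +260 mm, 145 mm high); z up. Place and yaw vary. Two steel housings, 113 mm high, at the front corners: x -140 to -95, |y| 68 to 90 mm; only the lever lies between.
- lever_pad (a point): Centre of the top of the lever's white press pad, 40 (along lever) x 50 (station y) x 10 mm; moves with it. At rest 119 mm above the bench at station x -260 mm, tilted 0.25 rad, outer edge higher; fully pressed 50 mm high, tilted the other way. Swings on a 140 mm radius about lever_pivot. Takes 3 to 8 N up to a firm stop. No latch: the lid's weight pushes it back up.
- lever_pivot (a point): Fixed point on the lever's hinge axis (parallel to the station's y), at station x -125 mm, y 0, 80 mm above the bench.
- lid_edge (a point): Centre of the far (chute-side) edge of the white lid, 208 mm from its hinge. The lid, 204 x 172 x 6 mm, is hinged along the box's front rim at station x -100 mm, 105 mm above the bench. Fully open it leans up and away from the lever, this edge about 280 mm high. An upright lip here holds back the bottle on the chute.
- lever (a joint): Lever angle, rad: 0 up (at rest), 0.5 pressed fully down.
- lid (a joint): Lid angle, rad: 0 closed, 1.0 fully open. Linked to the lever: always twice the lever's angle. Let go, the lid falls at several rad/s; eased shut means it closes at under 1.5 rad/s (pad rising slower than about 100 mm/s).
- bottle: Waiting capped bottle, 44 mm diameter, 76 mm long, about 80 g, lying across the chute against the lid's lip. Origin in the middle of its axis, y along the bottle. It rolls into the box by itself once the lid is raised above about 0.35 rad; in the box its origin is about 32 mm above the bench.
- spare_bottle: Bystander: a like bottle standing upright, 44 mm diameter, 76 mm high, near the lever. Origin at the centre of its underside.
- jar: Bystander: closed glass jar, 54 mm diameter, 75 mm high, standing near the lever. Origin at the centre of its underside.
- basket: Bystander: white perforated basket of bottles, 250 x 178 x 87 mm, beside the box. Origin at the centre of its underside.
Mind the look-alikes: they are no part of the job. What is shaped like the bottle but blue or brown is not meant.

How it is judged:
By the outcome, as a careful person would: the job done as asked, in the order asked, and still so for the second after the job is handed in, with the robot touching nothing.
It also fails if it takes over 45 s, if anything falls off the work surface, if the arm or the gripper's body presses on something with over 40 N, if the wrist force passes 120 N, or if a joint passes its speed limit or range.

ROBOT

A 6-joint arm with a two-finger parallel gripper is mounted at the origin on the work surface. World frame = base frame: x ahead of the robot, y to its left, z up, the work surface at z = 0. Lengths are in m, angles in rad, forces in N, time in s.
With the tool pointing down it reaches from about 0.425 to 1.125 m from the base axis. Payload 14.9 kg.
Tool frame: the origin (TCP) lies on the centre line of the jaws, within the pads' length; the fingertips stand ahead of it and the grasp point (between the pads) lies 3 mm ahead of it (env.finger_overhang is the z of the fingertips in the tool frame, in m); z points along the fingers, y is the direction in which the jaws open and shut (so a half turn about z gives the same grasp; the last joint's range is limited). The gripper opens to 91 mm and grips with 3 to 60 N. Pads are 32 mm wide; open, the fingers measure 118 mm over their backs; the gripper's body (76 mm by 178 mm) begins 60 mm behind the grasp point.
Start: joints at [-1.3, 0.379, 1.734, -0, 1.028, -0.033], TCP at [0.209, -0.668, 0.236] pointing down, gripper open.
Joint ranges: [-2.77, 2.77], [-0.74, 2.19], [0, 2.66], [-1.06, 4.2], [0.31, 2.87], [-3.08, 3.08]. Speed limits (rad/s): [1.89, 1.89, 2.39, 3.14, 3.14, 3.14].

INTERFACE

Orientations are given as a unit quaternion [x, y, z, w].
In Python, from rig import env gives the robot as it stands.
- The arm moves only by the tool carry_out, never from a script. Its argument "moves" is a list of rows, each a list of 7 numbers: the turn, a rotation vector about the tool's x, y, z in degrees, then the shift along the tool's x, y, z in cm, then the gripper's target within -1 to 1 (fully open at 1, half-way at 0, shut at -1). A call has 1 to 10 rows; each row is the pose to reach, as a shift and turn from the pose measured when the call began, along the tool's axes at that moment; what a row does not reach only later rows make up. A row lasts 1/12 s, in which the tool goes at most 41.7 mm and 7.16 degrees, less where a joint would pass 70% of its speed; a pose out of reach is approached as far as the arm can. A call with a gripper value outside its range is refused whole. The fingers move at their own pace and stop on an object; "squeeze" is the grip in N (left out, the last holds). Time passes only in rows, so rows that repeat a pose let the fingers close. It gives the time, the measured TCP pose, the force and the opening at its end, in the units of the state.
- env.read_state(): the state, without advancing time (a new reading comes with each control period).
- env.snapshot(name): name is "side" or "top" or "wrist"; returns a dict with "color" (400x640x3 uint8, red, green, blue), "mtx" (3x3 intrinsics, pixels), "k1" (the pictures are not rectified: a ray, as slopes to the right and down, at radius r is drawn at 1 + k1 r^2 times it, then the intrinsics apply), "R" (3x3) and "t" (3): a world point X has camera coordinates R X + t; the wrist camera has in their place "T_tool_cam" (4x4, takes a point from camera to tool coordinates, whose origin is the TCP and whose axes are the flange's). Camera axes: x right, y down, z forward; pixel columns grow to the right and rows downward; lengths in m; the calibration is good to about 2 mm. A picture is of the moment at which its call begins: read the wrist's pose just before it. There is no depth.
- env.hand_in(): hands the job in, once; it reports no verdict.
The state is a dict: "time": time; "joint_positions": joint angles; "qvel": joint speeds; "joint_torque": joint torques, N m; "eef_pos": TCP position; "ee_rot": TCP orientation; "contact_force": force on the tool from outside, world axes, zero at the start; "wrist_torque": the same for the moment, N m; "width": opening from 0.0 (shut) to 1.0 (fully open).
Only numpy, scipy, OpenCV 4.12 (cv2) and the standard library are available. Lean on these libraries where they do the work, as an engineer would, in place of code of your own. Each camera call takes 0.05 s, during which the arm holds its last target.

## Working session

There is one attempt and no reset: what is moved stays moved. The work goes in short steps, Python scripts to look and compute and a tool call to move; the robot and the scene stay as the last step left them, time stands still between calls to the robot, and variables do not carry over. Pictures are saved under pics/ and viewed, and the job is handed in when it is done.

Besides the shell and the picture viewer there is one more tool, called after "Request:" as name(argument=value, ...), one argument or row to a line, values as JSON. carry_out: Moves the arm, as the interface text tells. Its arguments: {"type":"object","properties":{"moves":{"type":"array","items":{"type":"array","items":{"type":"number"}}},"squeeze":{"type":"number"}},"required":["moves"]}

```bash
mkdir -p pics; ls; python3 - <<'E'
from rig import env
import cv2
s=env.read_state(); print(s)
print(env.finger_overhang)
for n in ["side","top","wrist"]:
    d=env.snapshot(n); cv2.imwrite(f"pics/{n}0.png",d["color"][:,:,::-1]); print(n,d["mtx"],d["k1"],d.get("R"),d.get("t"),d.get("T_tool_cam"))
E
```

```text
pics
{'time': 0.0, 'joint_positions': array([-1.30028052e+00,  3.79435145e-01,  1.73478279e+00, -2.17026737e-05,
        1.02847423e+00, -3.33266308e-02]), 'qvel': array([-2.39637005e-04,  2.13924810e-05, -9.64691136e-05, -1.27145399e-03,
        2.52148447e-04,  1.00018725e-03]), 'joint_torque': array([ 3.83524719e-03, -7.63708162e+01, -4.34359396e+01,  6.51724264e-02,
        4.24968742e-02, -6.78281913e-05]), 'eef_pos': array([ 0.20930537, -0.66758663,  0.23526865]), 'ee_rot': array([ 9.88481152e-01,  1.51343021e-01, -7.42712345e-05, -5.44794385e-04]), 'contact_force': array([0.3999308 , 0.23141981, 0.41329612]), 'wrist_torque': array([-0.03608968,  0.05502922, -0.00257391]), 'width': 1.0041282770598638}
0.022
side [[458.11562275   0.         325.8368867 ]
 [  0.         458.11562275 196.00494784]
 [  0.           0.           1.        ]] -0.06857815322336264 [[ 0.95248852 -0.30352921  0.02521179]
 [-0.14401111 -0.52175637 -0.84085141]
 [ 0.26837737  0.79727054 -0.54067853]] [-0.62186054  0.17718901  0.87118663] None
top [[394.19470696   0.         318.53465691]
 [  0.         394.19470696 195.71871093]
 [  0.           0.           1.        ]] -0.0989241221416609 [[-1.20884158e-02 -9.99922259e-01 -3.05708572e-03]
 [-9.83555722e-01  1.24414109e-02 -1.80175896e-01]
 [ 1.80199923e-01  8.28773002e-04 -9.83629656e-01]] [0.04129515 0.63915956 1.10331843] None
wrist [[353.57671332   0.         317.93566173]
 [  0.         353.57671332 201.56068035]
 [  0.           0.           1.        ]] -0.07089598391590483 None None [[-1.28973686e-05 -9.55390133e-01 -2.95346733e-01  8.33831514e-02]
 [ 9.99999896e-01  1.22381712e-04 -4.39549968e-04 -7.29657128e-05]
 [ 4.56086742e-04 -2.95346708e-01  9.55390032e-01 -1.48951302e-01]
 [ 0.00000000e+00  0.00000000e+00  0.00000000e+00  1.00000000e+00]]
```

View pics/side0.png

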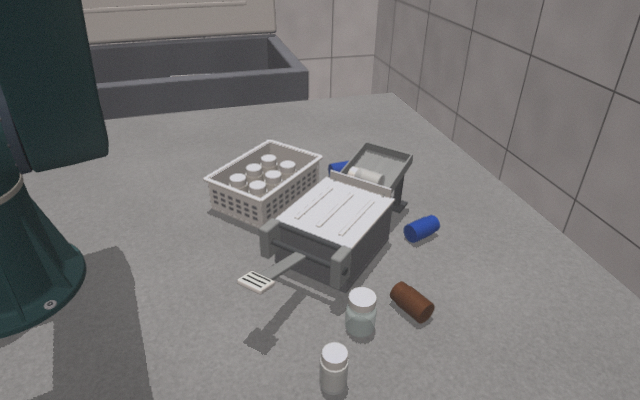

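View pics/top0.png

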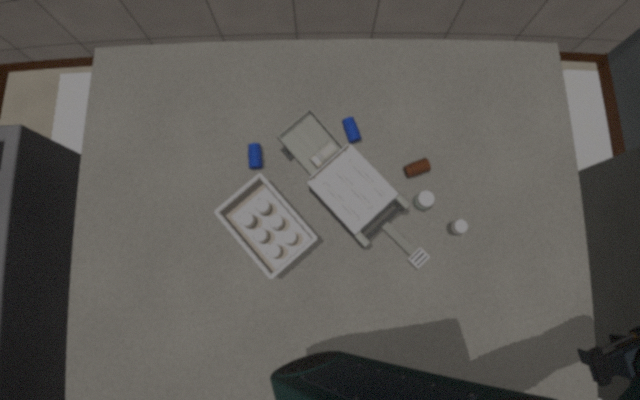

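View pics/wrist0.png

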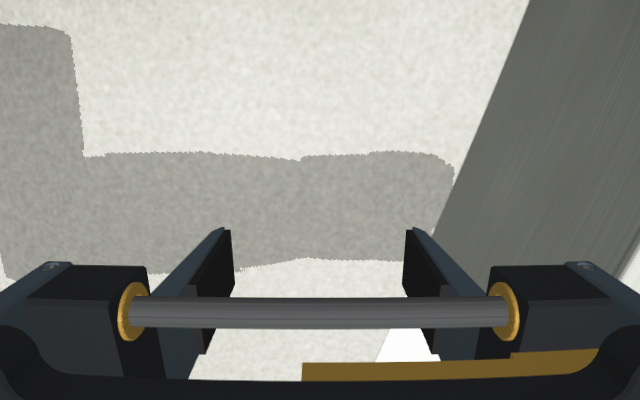

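The side view shows the pad at about (256,281), the jar at (361,312) and the spare bottle at (334,368). The top view shows the pad at (419,258), the jar at (424,200), the spare bottle at (459,227), and the lid centred near (353,192). Next I'll measure these by mask.

```bash
cat > h.py <<'E'
import numpy as np, cv2
from rig import env
def dist(d): return np.array([d["k1"],0,0,0,0.])
def und(d,px): return cv2.undistortPoints(np.array(px,float).reshape(-1,1,2),d["mtx"],dist(d)).reshape(-1,2)
def campose(d,s=None): return d["R"],d["t"]
def ray(d,px):
    n=und(d,px); R,t=d["R"],d["t"]
    return -R.T@t, np.c_[n,np.ones(len(n))]@R
def onz(d,px,z):
    c,v=ray(d,px); z=np.broadcast_to(z,len(v)); k=(z-c[2])/v[:,2]; return c+v*k[:,None]
def tri(d1,p1,d2,p2):
    c1,v1=ray(d1,p1);c2,v2=ray(d2,p2);out=[]
    for a,b in zip(v1,v2):
        a=a/np.linalg.norm(a);b=b/np.linalg.norm(b)
        k=np.linalg.lstsq(np.c_[a,-b],c2-c1,rcond=None)[0]
        p,q=c1+k[0]*a,c2+k[1]*b; out.append(np.r_[(p+q)/2,np.linalg.norm(p-q)])
    return np.array(out)
def proj(d,X):
    n=(np.atleast_2d(X)@d["R"].T)+d["t"]
    return cv2.projectPoints(n,np.zeros(3),np.zeros(3),d["mtx"],dist(d))[0].reshape(-1,2)
E
python3 - <<'E'
from h import *
for n,(x0,y0,x1,y1),th in [("top",(300,135,480,280),0),("side",(225,170,400,300),0)]:
    im=env.snapshot(n)["color"]; c=im[y0:y1,x0:x1,::-1]
    cv2.imwrite(f"pics/{n}_z.png",cv2.resize(c,None,fx=4.4,fy=4.4,interpolation=cv2.INTER_NEAREST)[:600,:800])
    g=cv2.cvtColor(im,cv2.COLOR_RGB2GRAY)
    for t in (135,150,165,180,195,210):
        m=np.zeros_like(g); m[y0:y1,x0:x1]=(g[y0:y1,x0:x1]>t)*255
        cs,_=cv2.findContours(m,cv2.RETR_EXTERNAL,cv2.CHAIN_APPROX_NONE)
        for k in cs:
            if cv2.contourArea(k)>60:
                r=cv2.minAreaRect(k); print(n,t,cv2.contourArea(k),np.round(r[0],1),np.round(cv2.boxPoints(r),1).tolist())
E
```

```text
top 135 82.5 [460.8 225.8] [[453.5, 225.5], [460.5, 218.5], [468.0, 226.0], [461.0, 233.0]]
top 135 150.5 [307.5 235.5] [[300.0, 252.0], [300.0, 219.0], [315.0, 219.0], [315.0, 252.0]]
top 135 131.0 [426.2 197.9] [[417.70001220703125, 201.89999389648438], [421.79998779296875, 189.60000610351562], [434.70001220703125, 193.89999389648438], [430.6000061035156, 206.1999969482422]]
top 135 3752.0 [352.3 187.8] [[307.6000061035156, 182.3000030517578], [350.29998779296875, 142.8000030517578], [397.0, 193.3000030517578], [354.3999938964844, 232.8000030517578]]
side 135 100.5 [307.  287.5] [[279.6000061035156, 277.0], [281.0, 273.79998779296875], [334.3999938964844, 298.1000061035156], [333.0, 301.29998779296875]]
side 135 1530.0 [387.5 270.5] [[345.70001220703125, 296.70001220703125], [397.8999938964844, 222.3000030517578], [429.3999938964844, 244.3000030517578], [377.1000061035156, 318.70001220703125]]
side 135 3327.0 [264.5 261. ] [[225.0, 223.0], [304.0, 223.0], [304.0, 299.0], [225.0, 299.0]]
side 135 132.5 [242. 178.] [[229.0, 173.0], [255.0, 173.0], [255.0, 183.0], [229.0, 183.0]]
side
[... 3879 characters left out ...]
0030517578, 269.20001220703125], [272.29998779296875, 281.1000061035156], [267.6000061035156, 293.29998779296875]]
side 195 75.5 [257.  184.5] [[250.0, 181.0], [264.0, 181.0], [264.0, 188.0], [250.0, 188.0]]
side 195 4248.5 [333.8 210.6] [[274.6000061035156, 222.1999969482422], [293.0, 166.1999969482422], [393.0, 199.0], [374.6000061035156, 255.0]]
side 195 66.0 [237. 177.] [[230.0, 174.0], [244.0, 174.0], [244.0, 180.0], [230.0, 180.0]]
side 195 64.5 [273. 174.] [[266.0, 171.0], [280.0, 171.0], [280.0, 177.0], [266.0, 177.0]]
side 195 111.5 [265.4 187.7] [[224.8000030517578, 185.0], [301.8999938964844, 169.60000610351562], [306.1000061035156, 190.39999389648438], [229.0, 205.8000030517578]]
```

View pics/top_z.png

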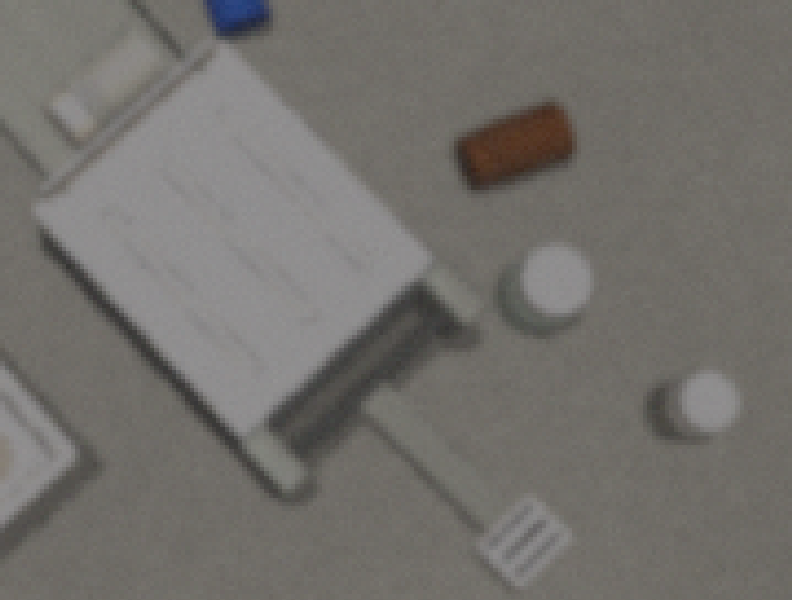

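View pics/side_z.png

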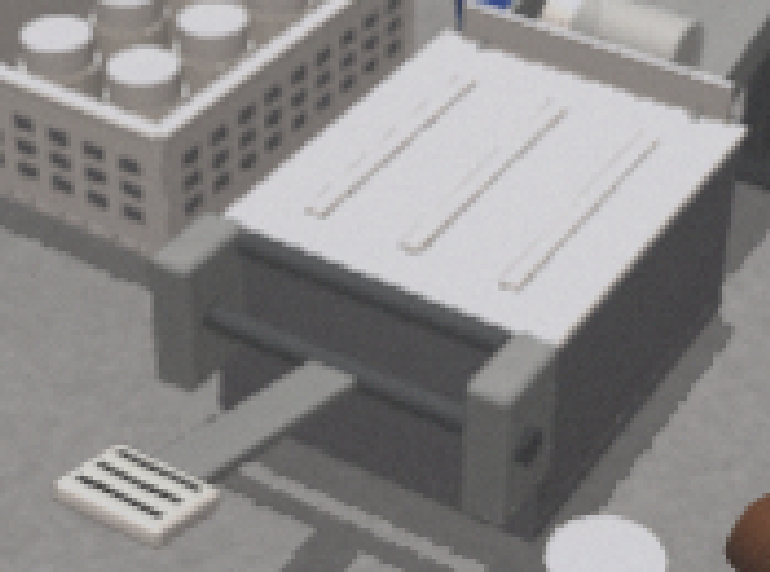

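```bash
python3 - <<'E'
from h import *
T=env.snapshot("top");S=env.snapshot("side")
g=cv2.cvtColor(T["color"],cv2.COLOR_RGB2GRAY)
m=np.zeros_like(g);m[243:275,404:435]=(g[243:275,404:435]>115)*255
for t in (105,115,125):
    m[:]=0;m[243:275,404:435]=(g[243:275,404:435]>t)*255
    cs,_=cv2.findContours(m,cv2.RETR_EXTERNAL,cv2.CHAIN_APPROX_NONE);k=max(cs,key=cv2.contourArea)
    print(t,cv2.minAreaRect(k),cv2.contourArea(k))
lid=[[307.6,182.3],[350.3,142.8],[397,193.3],[354.4,232.8]]
P=onz(T,lid,0.108);print(P, np.linalg.norm(np.diff(P,axis=0),axis=1))
print("pad side z.119",onz(S,[[255.4,280.8]],.119),"top",onz(T,[[419,258]],.119))
print("tri",tri(T,[[419,258]],S,[[255.4,280.8]]))
print("jar",onz(T,[[424.5,200]],.075),onz(S,[[362,293]],.077),"spare",onz(T,[[459,227]],.076),onz(S,[[334.5,351]],.078))
E
```

```text
105 ((419.0, 258.5), (31.0, 30.0), 90.0) 897.5
115 ((418.50006103515625, 256.5000305175781), (16.970561981201172, 18.384775161743164), 45.0) 266.0
125 ((418.75006103515625, 257.2500305175781), (14.142135620117188, 16.26345443725586), 45.0) 170.0
[[ 0.66956383  0.06388867  0.108     ]
 [ 0.78507001 -0.06049817  0.108     ]
 [ 0.63463341 -0.18880457  0.108     ]
 [ 0.5246634  -0.06486738  0.108     ]] [0.16974617 0.19772127 0.16569197]
pad side z.119 [[ 0.45375404 -0.24001729  0.119     ]] top [[ 0.45197122 -0.23910675  0.119     ]]
tri [[ 0.45290635 -0.23934583  0.11840702  0.00185361]]
jar [[ 0.61993083 -0.27541978  0.075     ]] [[ 0.62798618 -0.27499329  0.077     ]] spare [[ 0.53917044 -0.37201555  0.076     ]] [[ 0.54413574 -0.37711895  0.078     ]]
```

The pad centre triangulates to (0.453, -0.240, 0.118), which matches the given 0.119 height. The lid sides (about 0.168 x 0.197) match the given size. The station yaw is about 41.3°, and the pad-to-lid-centre distance of 0.268 is close to the expected 0.262. Next I'll work out the shift.

```bash
cat >> h.py <<'E'
from scipy.spatial.transform import Rotation as Ro
YAW=np.deg2rad(41.3); PAD=np.array([.453,-.2395,.119])
def plan(p,yaw=YAW):
    s=env.read_state(); R=Ro.from_quat(s["ee_rot"])
    G=Ro.from_matrix(np.array([[np.cos(yaw),np.sin(yaw),0],[np.sin(yaw),-np.cos(yaw),0],[0,0,-1]]))
    print("t",s["time"],"pos",s["eef_pos"].round(4),"F",s["contact_force"].round(2),"w",round(s["width"],3))
    print("turn",np.rad2deg((R.inv()*G).as_rotvec()).round(2),"shift cm",(R.inv().apply(p-s["eef_pos"])*100).round(2))
E
python3 -c "
from h import *
plan(np.array([.453,-.2395,.2]))"
```

```text
t 0.35 pos [ 0.2094 -0.6679  0.2358] F [ 0.24 -0.79 -0.51] w 1.002
turn [-1.00e-02 -0.00e+00 -2.39e+01] shift cm [ 36.06 -33.59   3.59]
```

Request:
carry_out(
  moves=[
    [0,0,-4,4,-3.5,0,-1],
    [0,0,-8,8,-7,0,-1],
    [0,0,-12,11,-10,0,-1],
    [0,0,-16,14,-13,0,-1],
    [0,0,-20,17,-16,0,-1],
    [0,0,-23.9,20,-18.6,0,-1],
    [0,0,-23.9,23,-21.4,0,-1],
    [0,0,-23.9,26,-24.2,0,-1],
    [0,0,-23.9,29,-27,0,-1],
    [0,0,-23.9,32,-29.8,0,-1],
  ],
  squeeze=10,
)

```text
time: 1.18
eef_pos: [0.4159, -0.304, 0.2361]
ee_rot: [0.936, 0.353, 0.0, 0.0]
contact_force: [0.9, -1.1, 0.6]
width: 0.301
```

```bash
python3 -c "
from h import *
plan(np.array([.453,-.2395,.17]))"
```

```text
t 1.1833 pos [ 0.4159 -0.304   0.2361] F [ 0.95 -1.05  0.6 ] w 0.301
turn [ 0.02 -0.01 -0.01] shift cm [ 7.04 -2.4   6.61]
```

Request:
carry_out(
  moves=[
    [0,0,0,2.5,-0.8,0,-1],
    [0,0,0,5,-1.7,0,-1],
    [0,0,0,7,-2.4,0,-1],
    [0,0,0,7,-2.4,1.5,-1],
    [0,0,0,7,-2.4,3,-1],
    [0,0,0,7,-2.4,4.5,-1],
    [0,0,0,7,-2.4,6,-1],
    [0,0,0,7,-2.4,6.6,-1],
    [0,0,0,7,-2.4,6.6,-1],
    [0,0,0,7,-2.4,6.6,-1],
  ],
)

```text
time: 2.02
eef_pos: [0.4528, -0.2399, 0.1704]
ee_rot: [0.936, 0.353, 0.0, 0.0]
contact_force: [-0.6, -0.7, 0.5]
width: 0.005
```

```bash
python3 - <<'E'
from h import *
plan(np.array([.453,-.2395,.141]))
s=env.read_state()
d=env.snapshot("wrist"); cv2.imwrite("pics/w1.png",d["color"][:,:,::-1])
S=env.snapshot("side")["color"][170:310,200:420,::-1]; cv2.imwrite("pics/s1.png",cv2.resize(S,None,fx=3.6,fy=3.6))
E
```

```text
t 2.0167 pos [ 0.4528 -0.2399  0.1704] F [-0.61 -0.68  0.46] w 0.005
turn [ 0.01 -0.01 -0.02] shift cm [ 0.04 -0.02  2.94]
```

View pics/w1.png

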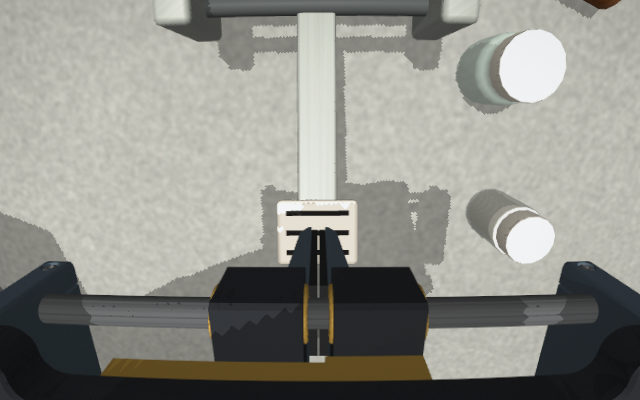

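View pics/s1.png

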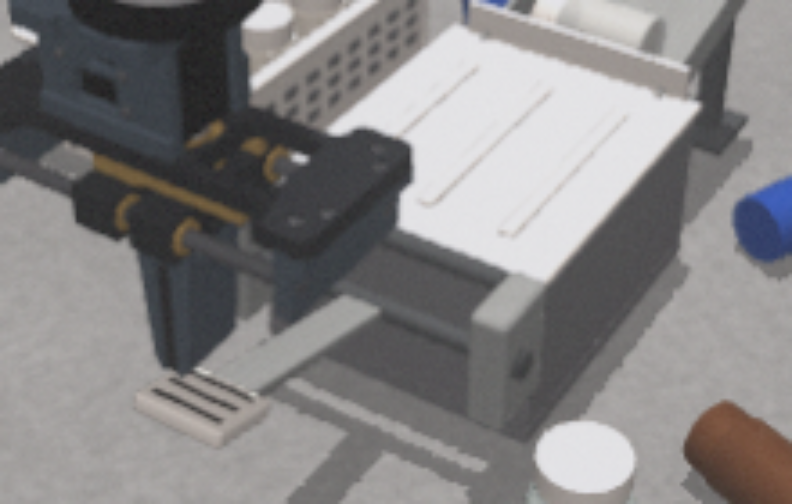

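The wrist view shows the closed fingertips at (318,230), centred over the pad (278-357, 200-263) and square with the lever. Now I'll press.

Request:
carry_out(
  moves=[
    [0,0,0,0,0,0.8,-1],
    [0,0,0,0,0,1.6,-1],
    [0,0,0,0,0,2.2,-1],
    [0,0,0,0,0,2.7,-1],
    [0,0,0,0,0,3.2,-1],
    [0,0,0,0,0,3.7,-1],
    [0,0,0,0,0,4.2,-1],
    [0,0,0,0,0,4.7,-1],
    [0,0,0,0,0,5.2,-1],
    [0,0,0,0,0,5.7,-1],
  ],
)

```text
time: 2.95
eef_pos: [0.4532, -0.2404, 0.1136]
ee_rot: [0.936, 0.353, 0.0, 0.001]
contact_force: [-2.8, -2.5, 5.5]
width: 0.007
```

Request:
carry_out(
  moves=[
    [0,0,0,0,0,0.5,-1],
    [0,0,0,0,0,1.0,-1],
    [0,0,0,0,0,1.5,-1],
    [0,0,0,0,0,2.0,-1],
    [0,0,0,0,0,2.4,-1],
    [0,0,0,0,0,2.8,-1],
    [0,0,0,0,0,3.1,-1],
    [0,0,0,0,0,3.3,-1],
    [0,0,0,0,0,3.4,-1],
    [0,0,0,0,0,3.4,-1],
  ],
)

```text
time: 3.78
eef_pos: [0.4532, -0.2404, 0.0794]
ee_rot: [0.936, 0.353, 0.0, 0.001]
contact_force: [0.6, 0.8, 2.6]
width: 0.004
```

Request:
carry_out(
  moves=[
    [0,0,0,0,0,0.15,-1],
    [0,0,0,0,0,0.3,-1],
    [0,0,0,0,0,0.3,-1],
  ],
)

```text
time: 4.03
eef_pos: [0.4533, -0.2405, 0.0763]
ee_rot: [0.936, 0.353, 0.0, 0.001]
contact_force: [1.2, 1.3, 3.8]
width: 0.007
```

```bash
python3 - <<'E'
from h import *
S=env.snapshot("side")["color"][100:310,180:440,::-1]; cv2.imwrite("pics/s2.png",cv2.resize(S,None,fx=2.8,fy=2.8))
plan(np.array([.453,-.2395,.141]))
E
```

```text
t 4.0833 pos [ 0.4533 -0.2404  0.0764] F [2.04 0.3  4.03] w 0.006
turn [ 0.09 -0.01 -0.  ] shift cm [ 0.04 -0.08 -6.46]
```

View pics/s2.png

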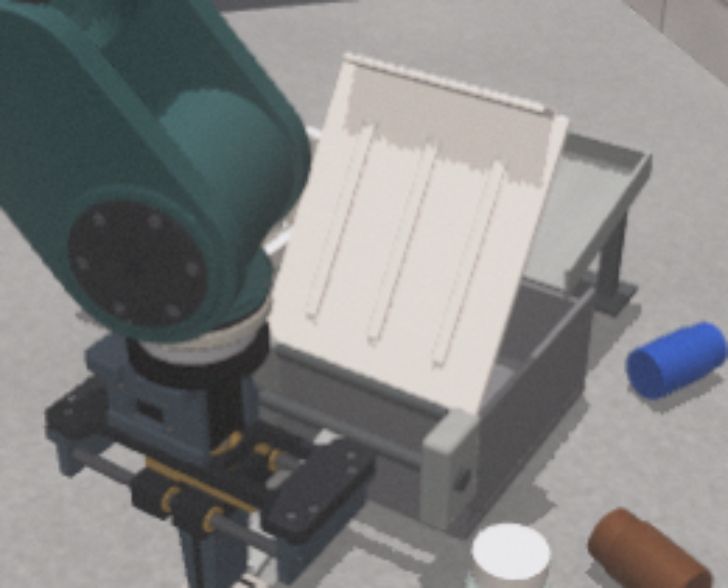

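The lid is almost fully open and the chute looks empty. I'll press in small steps until I feel the stop.

Request:
carry_out(
  moves=[
    [0,0,0,0,0,0.1,-1],
    [0,0,0,0,0,0.2,-1],
    [0,0,0,0,0,0.2,-1],
    [0,0,0,0,0,0.2,-1],
  ],
)

```text
time: 4.42
eef_pos: [0.4536, -0.2405, 0.0755]
ee_rot: [0.936, 0.353, 0.0, 0.001]
contact_force: [-6.2, 5.2, 28.0]
width: 0.006
```

The force rose to 28 N at TCP z 0.0755, which is the stop (0.076 was predicted). I'll ease back slightly, hold, and look for the bottle.

Request:
carry_out(
  moves=[
    [0,0,0,0,0,0,-1],
    [0,0,0,0,0,0,-1],
    [0,0,0,0,0,0,-1],
    [0,0,0,0,0,0,-1],
    [0,0,0,0,0,0,-1],
    [0,0,0,0,0,0,-1],
    [0,0,0,0,0,0,-1],
    [0,0,0,0,0,0,-1],
  ],
)

```text
time: 5.08
eef_pos: [0.4536, -0.2405, 0.0759]
ee_rot: [0.936, 0.353, 0.0, 0.001]
contact_force: [-2.1, 2.4, 15.1]
width: 0.002
```

```bash
python3 - <<'E'
from h import *
S=env.snapshot("side");T=env.snapshot("top")
cv2.imwrite("pics/s3.png",cv2.resize(S["color"][100:310,180:440,::-1],None,fx=2.8,fy=2.8))
cv2.imwrite("pics/t3.png",cv2.resize(T["color"][90:290,220:480,::-1],None,fx=3,fy=3))
u=np.array([np.cos(YAW),np.sin(YAW)])
for e in [(-100+208*np.cos(1.0),105+208*np.sin(1.0))]:
    X=np.r_[PAD[:2]+u*(.26+e[0]/1000),e[1]/1000]; print("pred lid edge",X,proj(S,X),proj(T,X))
print(env.read_state()["contact_force"])
E
```

```text
pred lid edge [ 0.65763149 -0.05972685  0.28002596] [[341.85323138 130.34639089]] [[356.89461356 171.23520376]]
[-2.80903321  3.3285834  15.29304421]
```

View pics/s3.png

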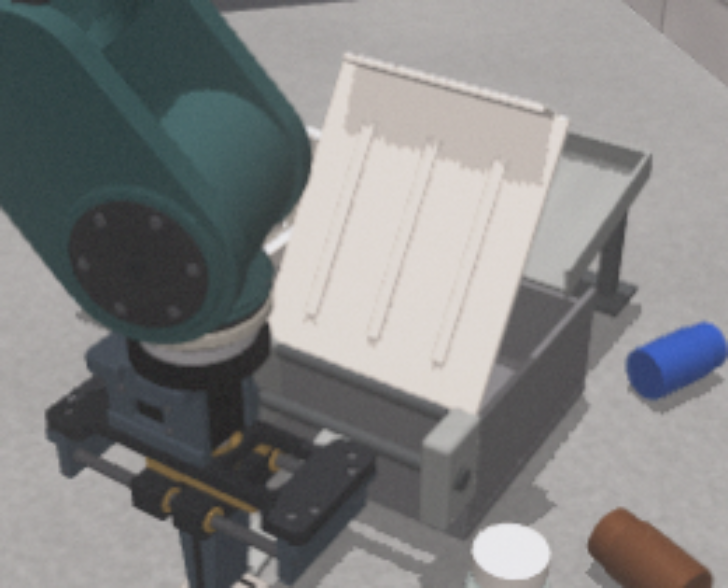

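View pics/t3.png

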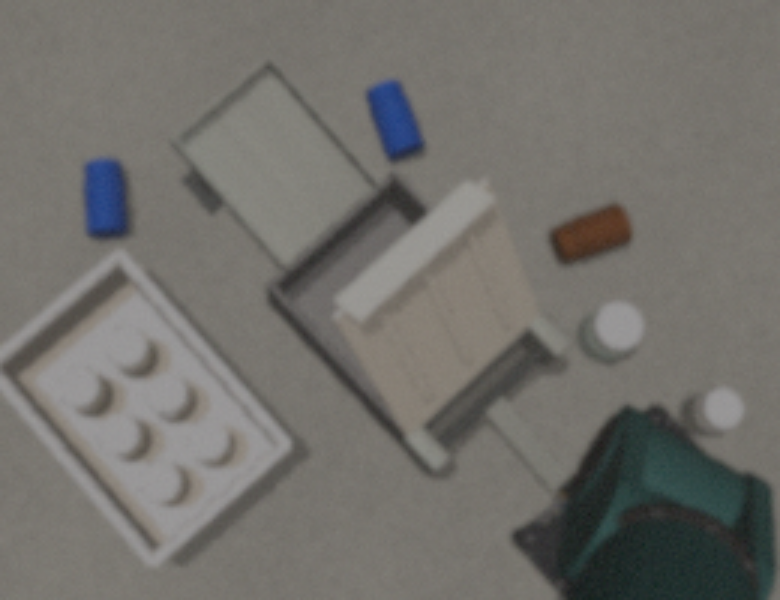

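The chute is empty and the lid edge mid is at about (455,87) in the zoomed side view, where (453,85) was predicted for fully open. The bottle is in the box, hidden under the lid. Now I'll ease up slowly.

Request:
carry_out(
  moves=[
    [0,0,0,0,0,-0.2,-1],
    [0,0,0,0,0,-0.5,-1],
    [0,0,0,0,0,-0.8,-1],
    [0,0,0,0,0,-1.1,-1],
    [0,0,0,0,0,-1.4,-1],
    [0,0,0,0,0,-1.7,-1],
    [0,0,0,0,0,-2.0,-1],
    [0,0,0,0,0,-2.3,-1],
    [0,0,0,0,0,-2.6,-1],
    [0,0,0,0,0,-2.9,-1],
  ],
)

```text
time: 6.02
eef_pos: [0.4535, -0.2405, 0.1053]
ee_rot: [0.936, 0.353, 0.0, 0.001]
contact_force: [-3.1, -2.1, 4.4]
width: 0.006
```

Request:
carry_out(
  moves=[
    [0,0,0,0,0,-0.3,-1],
    [0,0,0,0,0,-0.6,-1],
    [0,0,0,0,0,-0.9,-1],
    [0,0,0,0,0,-1.2,-1],
    [0,0,0,0,0,-1.5,-1],
    [0,0,0,0,0,-1.8,-1],
    [0,0,0,0,0,-2.0,-1],
    [0,0,0,0,0,-2.2,-1],
    [0,0,0,0,0,-2.4,-1],
    [0,0,0,0,0,-2.6,-1],
  ],
)

```text
time: 6.85
eef_pos: [0.4536, -0.2406, 0.1315]
ee_rot: [0.936, 0.353, 0.0, 0.001]
contact_force: [3.0, 1.4, 3.8]
width: 0.002
```

Request:
carry_out(
  moves=[
    [0,0,0,0,0,-0.2,-1],
    [0,0,0,0,0,-0.4,-1],
    [0,0,0,0,0,-0.6,-1],
    [0,0,0,0,0,-0.8,-1],
    [0,0,0,0,0,-1.0,-1],
    [0,0,0,0,0,-1.2,-1],
    [0,0,0,0,0,-1.4,-1],
    [0,0,0,0,0,-1.6,-1],
    [0,0,0,0,0,-1.8,-1],
    [0,0,0,0,0,-2.0,-1],
  ],
)

```text
time: 7.68
eef_pos: [0.4531, -0.2405, 0.1514]
ee_rot: [0.936, 0.353, 0.0, 0.0]
contact_force: [-0.4, 0.1, -0.7]
width: 0.006
```

```bash
python3 - <<'E'
from h import *
S=env.snapshot("side");T=env.snapshot("top")
cv2.imwrite("pics/s4.png",cv2.resize(S["color"][150:310,180:440,::-1],None,fx=3,fy=3))
print(env.read_state()["contact_force"])
E
```

```text
[-0.50435087 -0.2411529  -0.57476316]
```

View pics/s4.png

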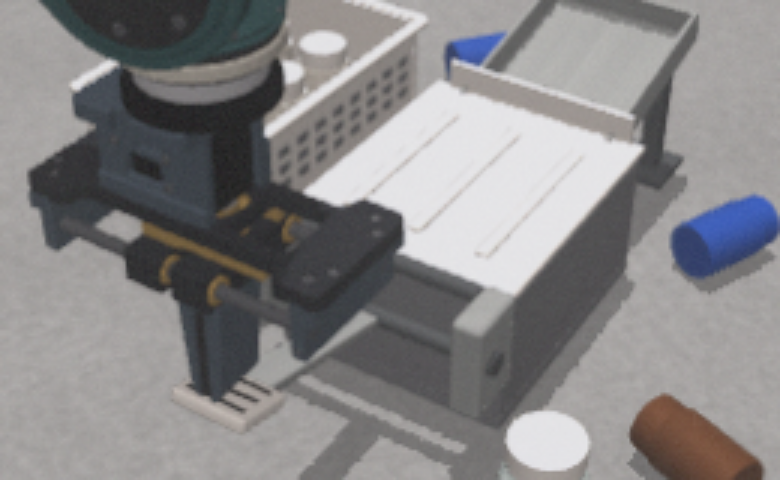

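The lid is shut, the chute is empty, and there is no contact force. Next I'll lift the hand away.

Request:
carry_out(
  moves=[
    [0,0,0,0,0,-1,-1],
    [0,0,0,0,0,-2.5,-1],
    [0,0,0,0,0,-4,-1],
    [0,0,0,0,0,-6,-1],
    [0,0,0,0,0,-8,-1],
    [0,0,0,-3,0,-10,-1],
    [0,0,0,-5,0,-12,-1],
    [0,0,0,-6,0,-12,-1],
    [0,0,0,-6,0,-12,-1],
    [0,0,0,-6,0,-12,-1],
  ],
)

```text
time: 8.62
eef_pos: [0.4079, -0.28, 0.2715]
ee_rot: [0.936, 0.352, 0.0, 0.001]
contact_force: [0.2, -0.1, 0.0]
width: 0.005
```

```bash
python3 - <<'E'
from h import *
S=env.snapshot("side");T=env.snapshot("top")
v=np.vstack([cv2.resize(S["color"][110:400,180:460,::-1],None,fx=1.4,fy=1.4),])
w=cv2.resize(T["color"][90:290,220:480,::-1],(400,308)); w=np.vstack([w,np.zeros((v.shape[0]-308,400,3),np.uint8)])
cv2.imwrite("pics/f.png",np.hstack([v,w]))
s=env.read_state();print(s["contact_force"],s["eef_pos"])
g=cv2.cvtColor(S["color"],cv2.COLOR_RGB2GRAY)
print("lid/rest diffs ok view")
E
```

```text
[-0.11319225 -0.64300307 -0.08345316] [ 0.40822729 -0.27946991  0.27088431]
lid/rest diffs ok view
```

View pics/f.png

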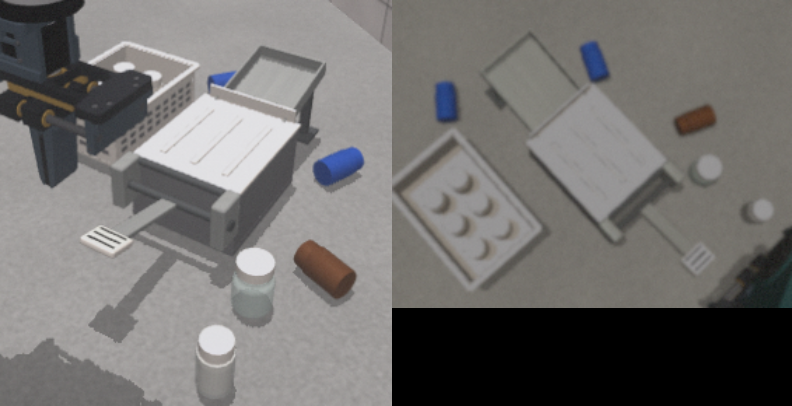

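The lid is closed, the pad is back at rest, the chute is empty, and the jar, spare bottle and basket are where they were.

```bash
python3 -c "
from rig import env
print(env.hand_in())"
```

```text
the job is handed in; nothing more can be done
None
```

The job is done and handed in at about 8.7 s. I pressed the lever pad with closed fingertips down to its firm stop, where the force rose to 28 N. I held it there, then let it up at about 25–35 mm/s with the pad pressing on the fingers until the lid was shut, and lifted the hand clear.

**Checks that agreed:**
- **Lid:** at the stop, its edge was within about 1 pixel of the fully-open position I predicted.
- **Chute:** it was empty with the lid open and again at the end.
- **At the end:** the lid was shut, the lever was back at rest and the contact force was about zero. By eye, the basket, jar and spare bottle were in their original places.

**Not seen directly:** the bottle inside the box. The lid hid it from both cameras, so I infer it rolled in from the empty chute, no bottle visible elsewhere, and the lid closing fully.

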